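Find the tight spot on a focusing rail by stroking its carriage

ROBOT

A 7-joint arm with a two-finger parallel gripper is mounted at the origin on the work surface. World frame = base frame: x ahead of the robot, y to its left, z up, the work surface at z = 0. Lengths are in m, angles in degrees, forces in N, time in s.
With the tool pointing down it reaches from about 0.35 to 0.9 m from the base axis. Payload 8.1 kg.
Tool frame: the origin (TCP) lies midway between the tips of the shut fingers; the grasp point (between the pads) lies 19 mm behind it; z points along the fingers, x is the direction in which the jaws open and shut, and the axes are right-handed (so a half turn about z gives the same grasp; the last joint's range is limited). The gripper opens to 92 mm and grips with 3 to 60 N. Pads are 19 mm wide; open, the fingers measure 130 mm over their backs; the gripper's body (75 mm by 190 mm) begins 47 mm behind the grasp point.
Start: joints at [58.751, 24.895, 1.432, 90.138, -0.665, 64.973, -4.303], TCP at [0.268, -0.565, 0.227] pointing down, gripper open.
Joint ranges: [-149.89, 149.89], [-25.12, 119.58], [-72.63, 75.52], [4.76, 147.25], [-75.54, 255.54], [6.69, 114.76], [-157.13, 157.13]. Speed limits (degrees/s): [127.2, 127.2, 172.46, 172.46, 180, 180, 180].

INTERFACE

Orientations are given as a 3x3 rotation matrix whose columns are the frame's x, y, z axes.
In Python, from cell import sensors, capture, env gives the robot as it stands.
- The arm moves only by the tool carry_out, never from a script. Its argument "deltas" is text: rows parted by semicolons, each of 7 numbers parted by spaces: the shift along the tool's x, y, z in mm, then the turn, a rotation vector about the tool's x, y, z in degrees, then the opening, from 0 (shut) to 1 (fully open). In form: x y z ax ay az grip; .... A call has exactly 8 rows; each row is the pose to reach, as a shift and turn from the pose measured when the call began, along the tool's axes at that moment; what a row does not reach only later rows make up. A row lasts 1/12 s, in which the tool goes at most 41.7 mm and 7.16 degrees, less where a joint would pass 70% of its speed; a pose out of reach is approached as far as the arm can. A call with a gripper value outside its range is refused whole. The fingers move at their own pace and stop on an object; "grip_force" is the grip in N (left out, the last holds). Time passes only in rows, so rows that repeat a pose let the fingers close, or fill a call up. It gives the time, the measured TCP pose, the force and the opening at its end, in the units of the state.
- sensors.read_state(): the state, without advancing time (a new reading comes with each control period).
- capture(name): name is "side" or "top"; returns a dict with "frame" (384x512x3 uint8, red, green, blue), "range_z" (384x512 float32, m along the optical axis (not along the pixel's ray), 0 where there is no reading), "K" (3x3 intrinsics, pixels), "R" (3x3) and "t" (3): a world point X has camera coordinates R X + t. Camera axes: x right, y down, z forward; pixel columns grow to the right and rows downward; lengths in m; the calibration is good to about 2 mm. A picture is of the moment at which its call begins.
- env.finish_job(): hands the job in, once; it reports no verdict.
The state is a dict: "time_s": time; "qpos": joint angles; "qd": joint speeds; "tau": joint torques, N m; "position": TCP position; "ee_rot": TCP orientation; "ft_force": force on the tool from outside, world axes, zero at the start; "torque": the same for the moment, N m; "gripper_width": finger opening in m.
Only numpy, scipy, OpenCV 4.12 (cv2) and the standard library are available. Lean on these libraries where they do the work, as an engineer would, in place of code of your own. Each camera call takes 0.05 s, during which the arm holds its last target. There are 200 camera calls.

TASK

The carriage of the focusing rail binds at one place that cannot be seen. Run it up to the left-hand stop (the robot's left) and from there through its full travel to the right-hand stop, meeting both stops gently, and feel where it drags. Then bring it back, leave it standing where it binds hardest, for the fitter, and let go, without disturbing the things lying about.

Things in the scene. Friction and masses are not known exactly. Their poses are not given: they have to be found in the camera images.
- rail: Macro focusing rail screwed to a birch plywood base, 170 x 340 x 12 mm, fixed to the bench. Origin: centre of the base's underside, on the bench. y runs along the rail to the left-hand stop, x across it away from the robot, z up. Dovetail profile 282 mm long, 46 mm wide; at each end stands an aluminium end plate 54 mm wide, its top 48 mm above the bench.
- rail_mid (a point): Middle of the rail, on top of the dovetail, 32 mm above the bench. Somewhere within 50 mm of it along the rail is a high spot that cannot be seen; the carriage binds when its own middle is over that spot. It is felt over some 10 mm either side, the drag rising smoothly to about 10 N above the plain running drag; let go there, the carriage stays put.
- carriage: Carriage on the rail; it slides along the rail's y only, 85 mm either way of the rail's middle until it meets the buffers, with about 2 N of running drag. Origin: on the rail's centre line at the middle of the carriage's length, 18 mm above the bench. Aluminium saddle 58 mm across the rail, 80 mm along it, its top 46 mm above the bench.
- clamp_top (a point): Centre of the flat top, 74 mm above the bench, of the dark camera clamp fixed on the saddle's middle: the place to grip. The clamp is 40 mm across the rail, 56 mm along it and 28 mm high; a 6 mm stud stands 6 mm out of its top and a knob 16 mm across sticks 11 mm out of its left end.
- left_face (a point): Where the saddle's left end meets the left-hand buffers: on the rail's centre line, 125 mm to the left of its middle, 40 mm above the bench. The two rubber buffers, 10 mm thick, stand 8 mm proud of the end plate and give about 1 mm per 3.5 N; over 20 N is a rammed stop.
- right_face (a point): The same point at the right-hand buffers, 125 mm to the right of the rail's middle, 40 mm above the bench.
- thumbscrew: Knurled thumbscrew (the carriage's lock screw, taken out) standing on its head on the base's near side: head 18 x 9 mm, 22 mm high in all. Origin: centre of its underside. Leave alone.
- lens_pen: Plastic lens pen, 12 mm thick, 122 mm long, lying along its y on the base's far side. Origin: middle of its underside. Leave alone.
- adapter_ring: Flat aluminium adapter ring, 55 mm outside, 47 mm inside, 7 mm high, on the base's near side. Origin: centre of its underside. Leave alone.
- filter_tube: Clear screw-top tube with five stacked round glass filters, 58 mm across, 62 mm high, standing on the bench beyond the base. Origin: centre of its underside. Leave alone.
- camera_plate: Camera plate, 38 x 50 x 11 mm, on the bench on the near side of the base. Origin: centre of its underside. Leave alone.
- lens_cap: Round lens cap, 62 mm across, 8 mm high, on the bench on the near side of the base. Origin: centre of its underside. Leave alone.
- oil_bottle: Small oil bottle, 28 mm across, 62 mm high, standing on the bench beyond the base. Origin: centre of its underside. Leave alone.

How it is judged:
By the outcome, as a careful person would: the job done as asked, in the order asked, and still so for the second after the job is handed in, with the robot touching nothing.
It also fails if it takes over 54 s, if anything falls off the work surface, if the arm or the gripper's body presses on something with over 40 N, if the wrist force passes 120 N, or if a joint passes its speed limit or range.

## Working session

There is one attempt and no reset: what is moved stays moved. The work goes in short steps, Python scripts to look and compute and a tool call to move; the robot and the scene stay as the last step left them, time stands still between calls to the robot, and variables do not carry over. Pictures are saved under pics/ and viewed, about 8 in all and at most 12, crops included, and the job is handed in when it is done.

Besides the shell and the picture viewer there is one more tool, called after ">>>" by a JSON object that holds its "name" and its "arguments". carry_out: Moves the arm, as the interface text tells. Its arguments: {"type":"object","properties":{"deltas":{"type":"string"},"grip_force":{"type":"number"}},"required":["deltas"]}

```bash
mkdir -p pics; ls
python3 - <<'E'
from cell import sensors,capture
import cv2,numpy as np
s=sensors.read_state(); print({k:np.round(v,4).tolist() for k,v in s.items()})
ims=[]
for n in("top","side"):
    c=capture(n); np.savez(f"pics/{n}0.npz",**c); cv2.imwrite(f"pics/{n}0.png",c["frame"][:,:,::-1])
    print(n,c["K"].tolist(),np.round(c["R"],4).tolist(),c["t"])
E
```

```text
pics
{'time_s': 0.0, 'qpos': [58.7481, 24.9376, 1.4303, 90.1909, -0.6649, 64.9739, -4.3042], 'qd': [-0.0257, -0.0314, 0.003, 0.0706, 0.0382, 0.0513, 0.0809], 'tau': [-0.0002, -66.7855, 0.9849, -31.4471, -0.0606, 0.0429, 0.0002], 'position': [0.2675, -0.5642, 0.2259], 'ee_rot': [[0.4284, -0.9036, -0.0008], [-0.9036, -0.4284, 0.0014], [-0.0016, 0.0001, -1.0]], 'ft_force': [1.117, 0.1893, 0.3111], 'torque': [0.0559, -0.0096, -0.0334], 'gripper_width': 0.0917}
top [[392.75314452537157, 0.0, 250.48519799999679], [0.0, 392.75314452537157, 191.2594377789893], [0.0, 0.0, 1.0]] [[0.0192, -0.9997, 0.0151], [-0.9936, -0.0208, -0.1114], [0.1117, -0.0128, -0.9937]] [-0.01902872  0.57453232  0.80165564]
side [[407.0391103745029, 0.0, 256.75228898927685], [0.0, 407.0391103745029, 195.99315790970698], [0.0, 0.0, 1.0]] [[0.7438, -0.6681, 0.0195], [-0.3621, -0.4274, -0.8284], [0.5618, 0.6091, -0.5598]] [-0.42271412  0.2511932   0.40882472]
```

View pics/top0.png

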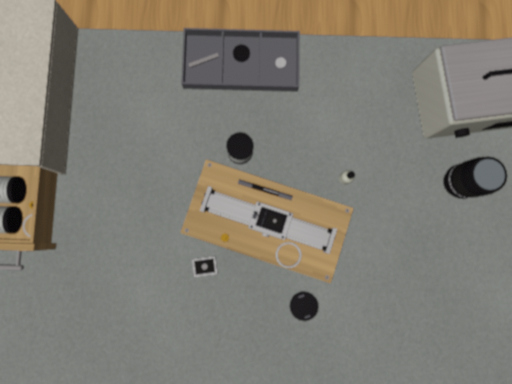

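View pics/side0.png

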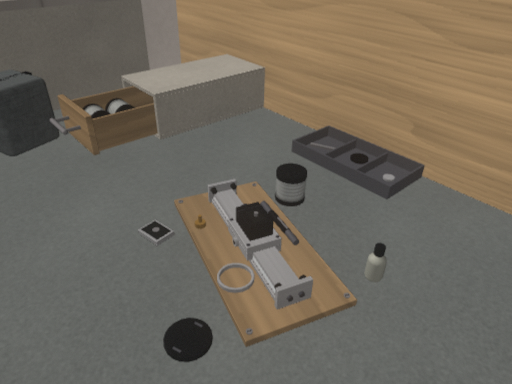

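The top view shows the base at about (182–352, 160–280), the clamp near (272,220), and the end plates near (207,198) and (333,238). The side view agrees, with the clamp at (256,220). Next I'll measure the rail's pose.

```bash
cat > h.py <<'E'
import numpy as np,cv2
def ray(c,uv,z):
    K,R,t=c["K"],c["R"],c["t"]; C=-R.T@t
    d=R.T@np.linalg.inv(K)@np.array([uv[0],uv[1],1.]); return C+d*(z-C[2])/d[2]
def cloud(c):
    K,R,t=c["K"],c["R"],c["t"]; z=c["range_z"].astype(float); v,u=np.indices(z.shape)
    P=np.stack([(u-K[0,2])/K[0,0]*z,(v-K[1,2])/K[1,1]*z,z],-1)
    W=(P-t)@R; W[z<=0]=np.nan; return W
def blob(m,near):
    n,l,s,ce=cv2.connectedComponentsWithStats(m.astype(np.uint8)); i=1+np.argmin(np.hypot(*(ce[1:]-near).T)+1e3*(s[1:,4]<15)); return l==i,ce[i],s[i]
E
python3 - <<'E'
from h import *
for n,cl,win in(("top",(272,220),(175,150,360,290)),("side",(256,220),(170,170,360,330))):
    c=dict(np.load(f"pics/{n}0.npz")); W=cloud(c); f=c["frame"]; hsv=cv2.cvtColor(f,cv2.COLOR_RGB2HSV)
    win_m=np.zeros(f.shape[:2],bool); win_m[win[1]:win[3],win[0]:win[2]]=1
    birch=(hsv[...,0]<25)&(hsv[...,1]>70)&(hsv[...,2]>110)&win_m
    cs,_=cv2.findContours(birch.astype(np.uint8),cv2.RETR_EXTERNAL,cv2.CHAIN_APPROX_NONE); k=max(cs,key=cv2.contourArea)[:,0,:]
    h=cv2.convexHull(k)[:,0,:]
    pl=np.array([ray(c,p,.012)[:2] for p in h],np.float32)
    r=cv2.minAreaRect(pl); print(n,"base",r); print(np.round(cv2.boxPoints(r),4).tolist())
    m=win_m&(abs(W[...,2]-.074)<.004)
    p=W[m]; print("clamp top by range",m.sum(),cv2.minAreaRect(p[:,:2].astype(np.float32)),np.median(p[:,2]))
    m=win_m&(abs(W[...,2]-.048)<.004)
    print("h48", cv2.minAreaRect(W[m][:,:2].astype(np.float32)),m.sum())
    dark=(f.max(-1)<60)&win_m
    b,ce,s=blob(dark,cl); print("dark",ce,s)
    pts=np.argwhere(b)[:,::-1]; q=np.array([ray(c,x,.074)[:2] for x in pts],np.float32); print(" clamp dark @74",cv2.minAreaRect(q), "z med",np.nanmedian(W[b][:,2]))
E
python3 -c "
import cv2;a=cv2.imread('pics/top0.png')[150:290,175:360];cv2.imwrite('pics/crop.png',cv2.resize(a,None,fx=4,fy=4,interpolation=2))"
```

```text
top base ((0.5155221819877625, -0.044678717851638794), (0.33869537711143494, 0.16903159022331238), 72.7599868774414)
[[0.3846000134944916, -0.18140000104904175], [0.5461000204086304, -0.23149999976158142], [0.646399974822998, 0.09200000017881393], [0.48500001430511475, 0.1421000063419342]]
clamp top by range 548 ((0.5133853554725647, -0.04989603906869888), (0.05568709596991539, 0.03997517377138138), 72.74970245361328) 0.07333907614956064
h48 ((0.5702885389328003, -0.060982853174209595), (0.2831709682941437, 0.17466889321804047), 73.89183807373047) 631
dark [271.00923788 219.79445727] [257 208  29  24 433]
 clamp dark @74 ((0.5135022401809692, -0.04914437234401703), (0.05160069465637207, 0.035364892333745956), 73.47200775146484) z med 0.0735149255586098
side base ((0.513323187828064, -0.04728849232196808), (0.3373654782772064, 0.17088520526885986), 72.77983856201172)
[[0.38179999589920044, -0.18310000002384186], [0.5450000166893005, -0.2337000072002411], [0.6449000239372253, 0.0885000005364418], [0.48159998655319214, 0.13910000026226044]]
clamp top by range 590 ((0.5137774348258972, -0.05145744979381561), (0.0555318184196949, 0.03997810184955597), 72.6004638671875) 0.07331288772262434
h48 ((0.5707789659500122, -0.06394968926906586), (0.28444531559944153, 0.1740846186876297), 71.861572265625) 972
dark [256.80624426 220.61983471] [ 237  203   50   37 1089]
 clamp dark @74 ((0.5086012482643127, -0.06622934341430664), (0.08416198939085007, 0.06238190457224846), 67.9801254272461) z med 0.0702081628093388
```

View pics/crop.png

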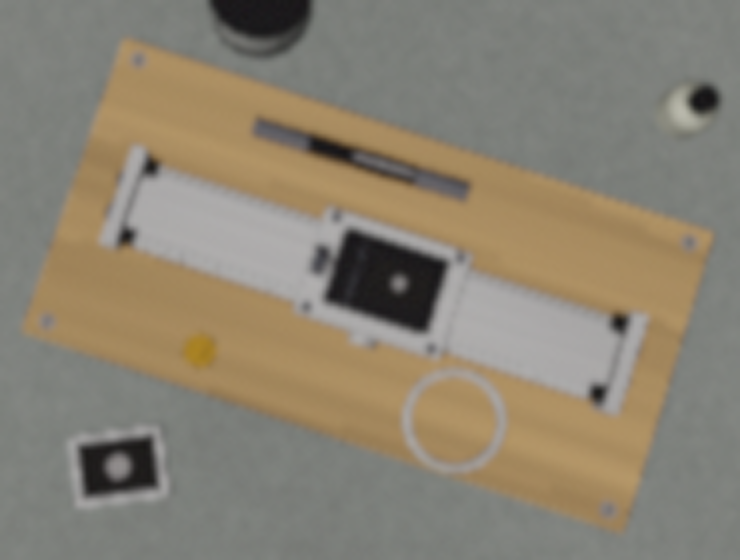

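Both views agree on the pose. The rail is at about (0.514,-0.046), its left-hand direction 72.75° from x, and the carriage is about 5 mm right of the middle. The crop shows the clamp clear, with the pen at (360,160) and the ring at (455,420), both well away from the jaws. Next I'll compute the approach.

```bash
cat > go.py <<'E'
import numpy as np,sys
from cell import sensors
from scipy.spatial.transform import Rotation as Ro
a=np.radians(72.75); L=np.array([np.cos(a),np.sin(a),0]); X=np.array([L[1],-L[0],0]); C=np.array([.5142,-.0460,0])
s=sensors.read_state(); p=np.array(s["position"]); R=np.array(s["ee_rot"])
Rt=np.stack([X,np.cross([0,0,-1],X),[0,0,-1]],1)
T=C+X*float(sys.argv[1])/1e3+L*float(sys.argv[2])/1e3+[0,0,float(sys.argv[3])/1e3]
print("across,along,z mm",np.round([(p-C)@X*1e3,(p-C)@L*1e3,p[2]*1e3],2),"F across/along/z",np.round([np.dot(s["ft_force"],v) for v in(X,L,[0,0,1])],2))
print("tool shift mm",np.round(R.T@(T-p)*1e3,1),"rot",np.round(Ro.from_matrix(R.T@Rt).as_rotvec(degrees=True),2),"L in tool",np.round(R.T@L,3),"t",s["time_s"],"w",s["gripper_width"])
E
python3 go.py 0 -4.7 150
```

```text
across,along,z mm [ -81.84 -568.18  226.03] F across/along/z [-0.53  0.77  0.46]
tool shift mm [-359.2 -441.8   76.5] rot [-3.000e-02  8.000e-02 -4.738e+01] L in tool [-0.736 -0.677  0.001] t 0.1 w 0.09224151749048183
```

>>> {"name": "carry_out", "arguments": {"deltas": "-20 -24 0 0 0 -5 1; -44 -54 2 0 0 -11 1; -68 -84 4 0 0 -17 1; -92 -114 6 0 0 -23 1; -116 -144 8 0 0 -29 1; -140 -174 10 0 0 -35 1; -164 -204 12 0 0 -41 1; -188 -232 14 0 0 -47.4 1", "grip_force": 40}}

```text
time_s: 0.77
position: [0.3971, -0.293, 0.2121]
ee_rot: [[0.957, -0.291, -0.001], [-0.291, -0.957, 0.001], [-0.001, -0.001, -1.0]]
ft_force: [-0.2, 0.1, 0.1]
gripper_width: 0.0918
```

```bash
python3 go.py 0 -4.7 120
```

```text
across,along,z mm [ -38.57 -270.6   212.09] F across/along/z [-0.25  0.04  0.1 ]
tool shift mm [  40.2 -265.6   92.3] rot [-0.06  0.06  0.33] L in tool [ 0.006 -1.     0.001] t 0.7667 w 0.09177168370265432
```

>>> {"name": "carry_out", "arguments": {"deltas": "6 -38 10 0 0 0 1; 12 -78 22 0 0 0.1 1; 18 -118 34 0 0 0.1 1; 24 -158 46 0 0 0.2 1; 30 -196 58 0 0 0.2 1; 35 -230 70 0 0 0.3 1; 39 -255 82 0 0 0.3 1; 40.2 -265.6 92 0 0 0.3 1"}}

```text
time_s: 1.43
position: [0.514, -0.0458, 0.1195]
ee_rot: [[0.957, -0.291, -0.0], [-0.291, -0.957, 0.003], [-0.001, -0.003, -1.0]]
ft_force: [-0.1, -0.2, 0.3]
gripper_width: 0.0916
```

```bash
python3 go.py 0 -4.7 53
python3 - <<'E'
from cell import capture
import cv2
a=capture("side");b=capture("top")
import numpy as np
cv2.imwrite("pics/chk.png",np.hstack([cv2.resize(x["frame"][120:320,150:370,::-1],None,fx=1.8,fy=1.8) for x in(a,b)]))
E
```

```text
across,along,z mm [ -0.24   0.18 119.47] F across/along/z [ 0.01 -0.25  0.31]
tool shift mm [ 0.3  5.1 66.5] rot [-0.18  0.08  0.31] L in tool [ 0.005 -1.     0.003] t 1.4333 w 0.09157597184205751
```

View pics/chk.png

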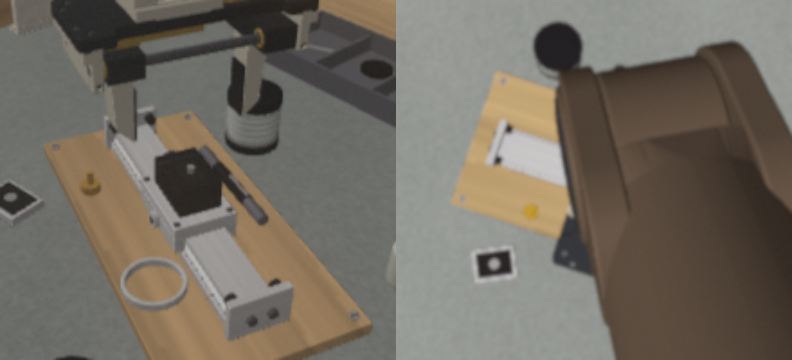

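The side view shows the open fingers either side of the clamp (around (185,180)) with nothing under them, so I'll go down and grip.

>>> {"name": "carry_out", "arguments": {"deltas": "0 3 10 0 0 0.1 1; 0.2 5 22 0 0 0.2 1; 0.3 5 35 0 0 0.3 1; 0.3 5 47 0 0 0.3 1; 0.3 5 57 0 0 0.3 1; 0.3 5 63 0 0 0.3 1; 0.3 5 66 0 0 0.3 1; 0.3 5 66.5 0 0 0.3 1"}}

```text
time_s: 2.2
position: [0.5106, -0.0528, 0.0518]
ee_rot: [[0.955, -0.298, -0.004], [-0.298, -0.955, 0.003], [-0.005, -0.001, -1.0]]
ft_force: [-0.7, -0.6, -0.7]
gripper_width: 0.0916
```

>>> {"name": "carry_out", "arguments": {"deltas": "0 0 0 0 0 0 0.6; 0 0 0 0 0 0 0.5; 0 0 0 0 0 0 0.4; 0 0 0 0 0 0 0.3; 0 0 0 0 0 0 0.2; 0 0 0 0 0 0 0.2; 0 0 0 0 0 0 0.2; 0 0 0 0 0 0 0.2", "grip_force": 40}}

```text
time_s: 2.87
position: [0.5114, -0.053, 0.0519]
ee_rot: [[0.955, -0.297, -0.003], [-0.297, -0.955, 0.002], [-0.003, -0.002, -1.0]]
ft_force: [14.2, -6.8, -10.8]
gripper_width: 0.0435
```

```bash
python3 go.py 0 85 53
```

```text
across,along,z mm [-0.56 -7.5  51.95] F across/along/z [ 15.57  -2.31 -10.8 ]
tool shift mm [  0.5 -92.5  -0.9] rot [-0.09  0.18 -0.06] L in tool [-0.001 -1.     0.002] t 2.8667 w 0.04350890707295371
```

>>> {"name": "carry_out", "arguments": {"deltas": "0.5 0 0 0 0 0 0.2; 0.5 0 0 0 0 0 0.2; 0.5 0 0 0 0 0 0.2; 0.5 0 0 0 0 0 0.2; 0.5 0 0 0 0 0 0.2; 0.5 0 0 0 0 0 0.2; 0.5 0 0 0 0 0 0.2; 0.5 0 0 0 0 0 0.2"}}

```text
time_s: 3.53
position: [0.5131, -0.0535, 0.0521]
ee_rot: [[0.955, -0.298, -0.001], [-0.298, -0.955, 0.002], [-0.001, -0.002, -1.0]]
ft_force: [5.9, -1.7, -3.0]
gripper_width: 0.0395
```

```bash
python3 go.py 0 85 53
```

```text
across,along,z mm [ 1.13 -7.48 52.14] F across/along/z [ 6.15  0.09 -2.96]
tool shift mm [ -1.2 -92.5  -0.7] rot [-0.12  0.07 -0.07] L in tool [-0.001 -1.     0.002] t 3.5333 w 0.03953988044710525
```

Gripped: the width is 39.5 mm against the clamp's 40. Now slowly left, reading the drag at the end of each call.

>>> {"name": "carry_out", "arguments": {"deltas": "0 -1.5 0 0 0 0 0.2; 0 -3 0 0 0 0 0.2; 0 -4.5 0 0 0 0 0.2; 0 -6 0 0 0 0 0.2; 0 -7.5 0 0 0 0 0.2; 0 -9 0 0 0 0 0.2; 0 -10.5 0 0 0 0 0.2; 0 -12 0 0 0 0 0.2"}}

```text
time_s: 4.2
position: [0.5167, -0.0419, 0.0522]
ee_rot: [[0.955, -0.298, -0.0], [-0.298, -0.955, 0.002], [-0.001, -0.002, -1.0]]
ft_force: [2.6, -1.6, -1.9]
gripper_width: 0.0396
```

```bash
python3 go.py 0 85 53
```

```text
across,along,z mm [ 1.2   4.67 52.15] F across/along/z [ 2.98 -0.77 -1.95]
tool shift mm [ -1.3 -80.3  -0.7] rot [-0.12  0.06 -0.07] L in tool [-0.001 -1.     0.002] t 4.2 w 0.03961563330355559
```

>>> {"name": "carry_out", "arguments": {"deltas": "0 -1.5 0 0 0 0 0.2; 0 -3 0 0 0 0 0.2; 0 -4.5 0 0 0 0 0.2; 0 -6 0 0 0 0 0.2; 0 -7.5 0 0 0 0 0.2; 0 -9 0 0 0 0 0.2; 0 -10.5 0 0 0 0 0.2; 0 -12 0 0 0 0 0.2"}}

```text
time_s: 4.87
position: [0.5203, -0.0303, 0.0522]
ee_rot: [[0.955, -0.298, -0.001], [-0.298, -0.955, 0.002], [-0.001, -0.002, -1.0]]
ft_force: [2.7, -2.7, -2.8]
gripper_width: 0.0398
```

```bash
python3 go.py 0 85 53
```

```text
across,along,z mm [ 1.18 16.77 52.15] F across/along/z [ 3.42 -1.77 -2.85]
tool shift mm [ -1.3 -68.2  -0.7] rot [-0.11  0.07 -0.07] L in tool [-0.001 -1.     0.002] t 4.8667 w 0.03984902947729148
```

>>> {"name": "carry_out", "arguments": {"deltas": "0 -1.5 0 0 0 0 0.2; 0 -3 0 0 0 0 0.2; 0 -4.5 0 0 0 0 0.2; 0 -6 0 0 0 0 0.2; 0 -7.5 0 0 0 0 0.2; 0 -9 0 0 0 0 0.2; 0 -10.5 0 0 0 0 0.2; 0 -12 0 0 0 0 0.2"}}

```text
time_s: 5.53
position: [0.5239, -0.0187, 0.0522]
ee_rot: [[0.955, -0.298, -0.001], [-0.298, -0.955, 0.002], [-0.001, -0.002, -1.0]]
ft_force: [2.2, -2.0, -2.5]
gripper_width: 0.0395
```

>>> {"name": "carry_out", "arguments": {"deltas": "0 -1.5 0 0 0 0 0.2; 0 -3 0 0 0 0 0.2; 0 -4.5 0 0 0 0 0.2; 0 -6 0 0 0 0 0.2; 0 -7.5 0 0 0 0 0.2; 0 -9 0 0 0 0 0.2; 0 -10.5 0 0 0 0 0.2; 0 -12 0 0 0 0 0.2"}}

```text
time_s: 6.2
position: [0.5275, -0.0072, 0.0522]
ee_rot: [[0.955, -0.298, -0.001], [-0.298, -0.955, 0.002], [-0.001, -0.002, -1.0]]
ft_force: [2.0, -2.4, -2.8]
gripper_width: 0.0395
```

>>> {"name": "carry_out", "arguments": {"deltas": "0 -1.5 0 0 0 0 0.2; 0 -3 0 0 0 0 0.2; 0 -4.5 0 0 0 0 0.2; 0 -6 0 0 0 0 0.2; 0 -7.5 0 0 0 0 0.2; 0 -9 0 0 0 0 0.2; 0 -10.5 0 0 0 0 0.2; 0 -12 0 0 0 0 0.2"}}

```text
time_s: 6.87
position: [0.5311, 0.0044, 0.0521]
ee_rot: [[0.955, -0.298, -0.001], [-0.298, -0.955, 0.002], [-0.001, -0.002, -1.0]]
ft_force: [3.6, -2.1, -4.3]
gripper_width: 0.0399
```

```bash
python3 go.py 0 85 53
```

```text
across,along,z mm [ 1.16 53.16 52.13] F across/along/z [ 4.08 -0.95 -4.29]
tool shift mm [ -1.2 -31.8  -0.8] rot [-0.11  0.08 -0.08] L in tool [-0.001 -1.     0.002] t 6.8667 w 0.0398722825435636
```

>>> {"name": "carry_out", "arguments": {"deltas": "0 -2.5 0 0 0 0 0.2; 0 -5 0 0 0 0 0.2; 0 -7.5 0 0 0 0 0.2; 0 -10 0 0 0 0 0.2; 0 -12.5 0 0 0 0 0.2; 0 -15 0 0 0 0 0.2; 0 -17 0 0 0 0 0.2; 0 -18.5 0 0 0 0 0.2"}}

```text
time_s: 7.53
position: [0.5367, 0.0224, 0.0522]
ee_rot: [[0.955, -0.298, -0.001], [-0.298, -0.955, 0.002], [-0.001, -0.002, -1.0]]
ft_force: [2.9, -2.3, -3.3]
gripper_width: 0.04
```

>>> {"name": "carry_out", "arguments": {"deltas": "0 -1 0 0 0 0 0.2; 0 -2 0 0 0 0 0.2; 0 -2.8 0 0 0 0 0.2; 0 -3.6 0 0 0 0 0.2; 0 -4.4 0 0 0 0 0.2; 0 -5 0 0 0 0 0.2; 0 -5.5 0 0 0 0 0.2; 0 -6 0 0 0 0 0.2"}}

```text
time_s: 8.2
position: [0.5384, 0.0281, 0.0521]
ee_rot: [[0.955, -0.298, -0.001], [-0.298, -0.955, 0.002], [-0.001, -0.002, -1.0]]
ft_force: [3.2, -2.6, -3.4]
gripper_width: 0.0399
```

```bash
python3 go.py 0 85 53
```

```text
across,along,z mm [ 1.16 77.99 52.14] F across/along/z [ 3.82 -1.55 -3.36]
tool shift mm [-1.2 -7.  -0.8] rot [-0.11  0.08 -0.07] L in tool [-0.001 -1.     0.002] t 8.2 w 0.039941585994614316
```

>>> {"name": "carry_out", "arguments": {"deltas": "0 -0.5 0 0 0 0 0.2; 0 -0.9 0 0 0 0 0.2; 0 -1.3 0 0 0 0 0.2; 0 -1.7 0 0 0 0 0.2; 0 -2.1 0 0 0 0 0.2; 0 -2.4 0 0 0 0 0.2; 0 -2.7 0 0 0 0 0.2; 0 -3 0 0 0 0 0.2"}}

```text
time_s: 8.87
position: [0.5393, 0.031, 0.0522]
ee_rot: [[0.955, -0.298, -0.001], [-0.298, -0.955, 0.002], [-0.001, -0.002, -1.0]]
ft_force: [2.3, -1.5, -3.1]
gripper_width: 0.0396
```

```bash
python3 go.py 0 85 53
```

```text
across,along,z mm [ 1.17 81.02 52.17] F across/along/z [ 2.6  -0.76 -3.06]
tool shift mm [-1.2 -4.  -0.8] rot [-0.11  0.08 -0.07] L in tool [-0.001 -1.     0.002] t 8.8667 w 0.03963791551566791
```

>>> {"name": "carry_out", "arguments": {"deltas": "0 -0.4 0 0 0 0 0.2; 0 -0.7 0 0 0 0 0.2; 0 -1 0 0 0 0 0.2; 0 -1.3 0 0 0 0 0.2; 0 -1.6 0 0 0 0 0.2; 0 -1.9 0 0 0 0 0.2; 0 -2.2 0 0 0 0 0.2; 0 -2.5 0 0 0 0 0.2"}}

```text
time_s: 9.53
position: [0.54, 0.0332, 0.0522]
ee_rot: [[0.955, -0.298, -0.001], [-0.298, -0.955, 0.002], [-0.001, -0.002, -1.0]]
ft_force: [2.5, -3.5, -2.5]
gripper_width: 0.0394
```

```bash
python3 go.py 0 85 53
```

```text
across,along,z mm [ 1.17 83.26 52.17] F across/along/z [ 3.43 -2.55 -2.52]
tool shift mm [-1.2 -1.7 -0.8] rot [-0.09  0.08 -0.08] L in tool [-0.001 -1.     0.002] t 9.5333 w 0.03941687424363383
```

Contact may just be starting, so I'll go in another 1.5 mm.

>>> {"name": "carry_out", "arguments": {"deltas": "0 -0.3 0 0 0 0 0.2; 0 -0.5 0 0 0 0 0.2; 0 -0.7 0 0 0 0 0.2; 0 -0.9 0 0 0 0 0.2; 0 -1.1 0 0 0 0 0.2; 0 -1.3 0 0 0 0 0.2; 0 -1.5 0 0 0 0 0.2; 0 -1.7 0 0 0 0 0.2"}}

```text
time_s: 10.2
position: [0.5402, 0.0339, 0.0521]
ee_rot: [[0.954, -0.298, -0.002], [-0.298, -0.954, 0.001], [-0.002, -0.0, -1.0]]
ft_force: [1.5, -6.4, -0.9]
gripper_width: 0.0397
```

```bash
python3 go.py 0 85 53
```

```text
across,along,z mm [ 1.17 84.01 52.14] F across/along/z [ 3.29 -5.63 -0.91]
tool shift mm [-1.2 -1.  -0.9] rot [-0.02  0.1  -0.11] L in tool [-0.002 -1.     0.   ] t 10.2 w 0.039653091761080395
```

The left stop is met gently at 5.6 N: TCP 84.0, buffer contact at about 82.9, so carriage ≈ TCP + 2. Now the rightward pass, sampling midway between the earlier readings.

>>> {"name": "carry_out", "arguments": {"deltas": "0 2 0 0 0 0 0.2; 0 4 0 0 0 0 0.2; 0 6.5 0 0 0 0 0.2; 0 9 0 0 0 0 0.2; 0 11.5 0 0 0 0 0.2; 0 14 0 0 0 0 0.2; 0 16.5 0 0 0 0 0.2; 0 19 0 0 0 0 0.2"}}

```text
time_s: 10.87
position: [0.5346, 0.0156, 0.0522]
ee_rot: [[0.954, -0.298, -0.001], [-0.298, -0.954, 0.001], [-0.002, -0.001, -1.0]]
ft_force: [3.6, 0.0, -5.6]
gripper_width: 0.0397
```

>>> {"name": "carry_out", "arguments": {"deltas": "0 2.3 0 0 0 0 0.2; 0 4.6 0 0 0 0 0.2; 0 6.9 0 0 0 0 0.2; 0 9.2 0 0 0 0 0.2; 0 11.5 0 0 0 0 0.2; 0 13.8 0 0 0 0 0.2; 0 16 0 0 0 0 0.2; 0 18 0 0 0 0 0.2"}}

```text
time_s: 11.53
position: [0.5292, -0.0018, 0.0522]
ee_rot: [[0.954, -0.298, -0.001], [-0.298, -0.954, 0.001], [-0.002, -0.001, -1.0]]
ft_force: [4.3, 0.3, -5.8]
gripper_width: 0.04
```

>>> {"name": "carry_out", "arguments": {"deltas": "0 1.5 0 0 0 0 0.2; 0 3 0 0 0 0 0.2; 0 4.5 0 0 0 0 0.2; 0 6 0 0 0 0 0.2; 0 7.5 0 0 0 0 0.2; 0 9 0 0 0 0 0.2; 0 10.5 0 0 0 0 0.2; 0 12 0 0 0 0 0.2"}}

```text
time_s: 12.2
position: [0.5256, -0.0134, 0.0522]
ee_rot: [[0.954, -0.298, -0.001], [-0.298, -0.954, 0.001], [-0.001, -0.001, -1.0]]
ft_force: [3.8, 0.8, -5.8]
gripper_width: 0.0395
```

>>> {"name": "carry_out", "arguments": {"deltas": "0 1.5 0 0 0 0 0.2; 0 3 0 0 0 0 0.2; 0 4.5 0 0 0 0 0.2; 0 6 0 0 0 0 0.2; 0 7.5 0 0 0 0 0.2; 0 9 0 0 0 0 0.2; 0 10.5 0 0 0 0 0.2; 0 12 0 0 0 0 0.2"}}

```text
time_s: 12.87
position: [0.522, -0.025, 0.0522]
ee_rot: [[0.954, -0.298, -0.001], [-0.298, -0.954, 0.001], [-0.001, -0.001, -1.0]]
ft_force: [4.1, 0.2, -6.1]
gripper_width: 0.0399
```

>>> {"name": "carry_out", "arguments": {"deltas": "0 1.5 0 0 0 0 0.2; 0 3 0 0 0 0 0.2; 0 4.5 0 0 0 0 0.2; 0 6 0 0 0 0 0.2; 0 7.5 0 0 0 0 0.2; 0 9 0 0 0 0 0.2; 0 10.5 0 0 0 0 0.2; 0 12 0 0 0 0 0.2"}}

```text
time_s: 13.53
position: [0.5184, -0.0366, 0.0522]
ee_rot: [[0.954, -0.298, -0.001], [-0.298, -0.954, 0.001], [-0.001, -0.001, -1.0]]
ft_force: [4.7, -0.6, -6.9]
gripper_width: 0.0401
```

>>> {"name": "carry_out", "arguments": {"deltas": "0 1 0 0 0 0 0.2; 0 2 0 0 0 0 0.2; 0 3 0 0 0 0 0.2; 0 4 0 0 0 0 0.2; 0 5 0 0 0 0 0.2; 0 6 0 0 0 0 0.2; 0 7 0 0 0 0 0.2; 0 8 0 0 0 0 0.2"}}

```text
time_s: 14.2
position: [0.516, -0.0443, 0.0522]
ee_rot: [[0.954, -0.298, -0.001], [-0.298, -0.954, 0.001], [-0.001, -0.001, -1.0]]
ft_force: [5.3, 0.6, -6.1]
gripper_width: 0.0397
```

```bash
python3 go.py 0 -85 53
```

```text
across,along,z mm [ 1.18  2.16 52.15] F across/along/z [ 4.88  2.16 -6.13]
tool shift mm [-1.  87.2 -0.9] rot [-0.04  0.08 -0.1 ] L in tool [-0.002 -1.     0.001] t 14.2 w 0.03967603561653982
```

The left half is plain at about 1–2 N. Now finer steps.

>>> {"name": "carry_out", "arguments": {"deltas": "0 0.8 0 0 0 0 0.2; 0 1.6 0 0 0 0 0.2; 0 2.4 0 0 0 0 0.2; 0 3.2 0 0 0 0 0.2; 0 4 0 0 0 0 0.2; 0 4.8 0 0 0 0 0.2; 0 5.6 0 0 0 0 0.2; 0 6.4 0 0 0 0 0.2"}}

```text
time_s: 14.87
position: [0.514, -0.0504, 0.0522]
ee_rot: [[0.955, -0.298, -0.001], [-0.298, -0.955, 0.001], [-0.001, -0.001, -1.0]]
ft_force: [4.2, 0.1, -6.4]
gripper_width: 0.0396
```

>>> {"name": "carry_out", "arguments": {"deltas": "0 0.8 0 0 0 0 0.2; 0 1.6 0 0 0 0 0.2; 0 2.4 0 0 0 0 0.2; 0 3.2 0 0 0 0 0.2; 0 4 0 0 0 0 0.2; 0 4.8 0 0 0 0 0.2; 0 5.6 0 0 0 0 0.2; 0 6.4 0 0 0 0 0.2"}}

```text
time_s: 15.53
position: [0.5121, -0.0566, 0.0522]
ee_rot: [[0.954, -0.298, -0.001], [-0.298, -0.954, 0.001], [-0.001, -0.001, -1.0]]
ft_force: [4.4, -0.2, -6.3]
gripper_width: 0.0397
```

>>> {"name": "carry_out", "arguments": {"deltas": "0 0.8 0 0 0 0 0.2; 0 1.6 0 0 0 0 0.2; 0 2.4 0 0 0 0 0.2; 0 3.2 0 0 0 0 0.2; 0 4 0 0 0 0 0.2; 0 4.8 0 0 0 0 0.2; 0 5.6 0 0 0 0 0.2; 0 6.4 0 0 0 0 0.2"}}

```text
time_s: 16.2
position: [0.5102, -0.0628, 0.0522]
ee_rot: [[0.954, -0.298, -0.001], [-0.298, -0.954, 0.001], [-0.001, -0.001, -1.0]]
ft_force: [3.8, 0.2, -6.5]
gripper_width: 0.0396
```

>>> {"name": "carry_out", "arguments": {"deltas": "0 0.8 0 0 0 0 0.2; 0 1.6 0 0 0 0 0.2; 0 2.4 0 0 0 0 0.2; 0 3.2 0 0 0 0 0.2; 0 4 0 0 0 0 0.2; 0 4.8 0 0 0 0 0.2; 0 5.6 0 0 0 0 0.2; 0 6.4 0 0 0 0 0.2"}}

```text
time_s: 16.87
position: [0.5087, -0.0677, 0.0522]
ee_rot: [[0.955, -0.298, -0.0], [-0.298, -0.955, 0.002], [-0.001, -0.002, -1.0]]
ft_force: [5.9, 4.5, -8.6]
gripper_width: 0.0395
```

```bash
python3 go.py 0 -85 53
```

```text
across,along,z mm [  1.21 -22.39  52.18] F across/along/z [ 4.31  6.   -8.55]
tool shift mm [-1.1 62.6 -1. ] rot [-0.13  0.06 -0.06] L in tool [-0.001 -1.     0.002] t 16.8667 w 0.03952087691985775
```

The drag is rising at about TCP −22, so finer steps here.

>>> {"name": "carry_out", "arguments": {"deltas": "0 0.6 0 0 0 0 0.2; 0 1.2 0 0 0 0 0.2; 0 1.8 0 0 0 0 0.2; 0 2.4 0 0 0 0 0.2; 0 3 0 0 0 0 0.2; 0 3.6 0 0 0 0 0.2; 0 4.2 0 0 0 0 0.2; 0 4.8 0 0 0 0 0.2"}}

```text
time_s: 17.53
position: [0.508, -0.0701, 0.0522]
ee_rot: [[0.955, -0.296, 0.001], [-0.296, -0.955, 0.005], [-0.001, -0.005, -1.0]]
ft_force: [7.0, 5.3, -9.3]
gripper_width: 0.0396
```

```bash
python3 go.py 0 -85 53
```

```text
across,along,z mm [  1.19 -24.82  52.2 ] F across/along/z [ 5.17  7.1  -9.25]
tool shift mm [-1.2 60.2 -1.1] rot [-0.29  0.03  0.03] L in tool [ 0.001 -1.     0.005] t 17.5333 w 0.039628154569361924
```

>>> {"name": "carry_out", "arguments": {"deltas": "0 0.6 0 0 0 0 0.2; 0 1.2 0 0 0 0 0.2; 0 1.8 0 0 0 0 0.2; 0 2.4 0 0 0 0 0.2; 0 3 0 0 0 0 0.2; 0 3.6 0 0 0 0 0.2; 0 4.2 0 0 0 0 0.2; 0 4.8 0 0 0 0 0.2"}}

```text
time_s: 18.2
position: [0.5073, -0.0722, 0.0522]
ee_rot: [[0.956, -0.295, 0.002], [-0.295, -0.956, 0.008], [-0.0, -0.008, -1.0]]
ft_force: [7.5, 8.6, -8.4]
gripper_width: 0.0392
```

```bash
python3 go.py 0 -85 53
```

```text
across,along,z mm [  1.15 -27.11  52.17] F across/along/z [ 4.56 10.45 -8.4 ]
tool shift mm [-1.3 57.9 -1.3] rot [-0.45  0.01  0.11] L in tool [ 0.002 -1.     0.008] t 18.2 w 0.03919958807060259
```

>>> {"name": "carry_out", "arguments": {"deltas": "0 0.6 0 0 0 0 0.2; 0 1.2 0 0 0 0 0.2; 0 1.8 0 0 0 0 0.2; 0 2.4 0 0 0 0 0.2; 0 3 0 0 0 0 0.2; 0 3.6 0 0 0 0 0.2; 0 4.2 0 0 0 0 0.2; 0 4.8 0 0 0 0 0.2"}}

```text
time_s: 18.87
position: [0.5066, -0.0745, 0.0522]
ee_rot: [[0.956, -0.294, 0.003], [-0.294, -0.956, 0.01], [0.0, -0.011, -1.0]]
ft_force: [7.6, 6.5, -7.7]
gripper_width: 0.0393
```

```bash
python3 go.py 0 -85 53
```

```text
across,along,z mm [  1.19 -29.42  52.2 ] F across/along/z [ 5.31  8.48 -7.73]
tool shift mm [-1.4 55.6 -1.4] rot [-0.62 -0.01  0.17] L in tool [ 0.003 -1.     0.011] t 18.8667 w 0.03925866565625326
```

>>> {"name": "carry_out", "arguments": {"deltas": "0 0.6 0 0 0 0 0.2; 0 1.2 0 0 0 0 0.2; 0 1.8 0 0 0 0 0.2; 0 2.4 0 0 0 0 0.2; 0 3 0 0 0 0 0.2; 0 3.6 0 0 0 0 0.2; 0 4.2 0 0 0 0 0.2; 0 4.8 0 0 0 0 0.2"}}

```text
time_s: 19.53
position: [0.5058, -0.0771, 0.0522]
ee_rot: [[0.956, -0.293, 0.004], [-0.293, -0.956, 0.012], [0.0, -0.013, -1.0]]
ft_force: [7.1, 7.6, -7.9]
gripper_width: 0.0397
```

```bash
python3 go.py 0 -85 53
```

```text
across,along,z mm [  1.19 -32.22  52.19] F across/along/z [ 4.5   9.34 -7.93]
tool shift mm [-1.4 52.8 -1.5] rot [-0.75 -0.02  0.22] L in tool [ 0.004 -1.     0.013] t 19.5333 w 0.03970113480187412
```

>>> {"name": "carry_out", "arguments": {"deltas": "0 0.6 0 0 0 0 0.2; 0 1.2 0 0 0 0 0.2; 0 1.8 0 0 0 0 0.2; 0 2.4 0 0 0 0 0.2; 0 3 0 0 0 0 0.2; 0 3.6 0 0 0 0 0.2; 0 4.2 0 0 0 0 0.2; 0 4.8 0 0 0 0 0.2"}}

```text
time_s: 20.2
position: [0.5043, -0.082, 0.0522]
ee_rot: [[0.956, -0.293, 0.004], [-0.293, -0.956, 0.012], [0.0, -0.013, -1.0]]
ft_force: [5.0, -0.9, -6.2]
gripper_width: 0.0402
```

```bash
python3 go.py 0 -85 53
```

```text
across,along,z mm [  1.18 -37.28  52.17] F across/along/z [ 5.04  0.64 -6.18]
tool shift mm [-1.3 47.7 -1.4] rot [-0.74 -0.01  0.19] L in tool [ 0.003 -1.     0.013] t 20.2 w 0.04023511531057214
```

>>> {"name": "carry_out", "arguments": {"deltas": "0 0.6 0 0 0 0 0.2; 0 1.2 0 0 0 0 0.2; 0 1.8 0 0 0 0 0.2; 0 2.4 0 0 0 0 0.2; 0 3 0 0 0 0 0.2; 0 3.6 0 0 0 0 0.2; 0 4.2 0 0 0 0 0.2; 0 4.8 0 0 0 0 0.2"}}

```text
time_s: 20.87
position: [0.5028, -0.0867, 0.0521]
ee_rot: [[0.956, -0.294, 0.004], [-0.294, -0.956, 0.012], [0.0, -0.013, -1.0]]
ft_force: [4.5, 0.4, -5.4]
gripper_width: 0.0398
```

```bash
python3 go.py 0 -85 53
```

```text
across,along,z mm [  1.17 -42.21  52.14] F across/along/z [ 4.14  1.73 -5.37]
tool shift mm [-1.3 42.8 -1.4] rot [-0.73 -0.01  0.18] L in tool [ 0.003 -1.     0.013] t 20.8667 w 0.039806875616725274
```

The bump lies around TCP −28. On to the right-hand stop, taking out the small tilt.

>>> {"name": "carry_out", "arguments": {"deltas": "0 2 0 -0.1 0 0 0.2; 0 4.5 0 -0.2 0 0.1 0.2; 0 7 -0.1 -0.3 0 0.1 0.2; 0 9.5 -0.1 -0.4 0 0.1 0.2; 0 12 -0.2 -0.5 0 0.2 0.2; 0 14.5 -0.2 -0.6 0 0.2 0.2; 0 17 -0.2 -0.7 0 0.2 0.2; 0 19.5 -0.3 -0.7 0 0.2 0.2"}}

```text
time_s: 21.53
position: [0.497, -0.1053, 0.0521]
ee_rot: [[0.955, -0.297, 0.0], [-0.297, -0.955, 0.001], [0.0, -0.001, -1.0]]
ft_force: [5.6, 0.3, -7.3]
gripper_width: 0.0398
```

>>> {"name": "carry_out", "arguments": {"deltas": "0 2.5 0 0 0 0 0.2; 0 5 0 0 0 0 0.2; 0 7.5 0 0 0 0 0.2; 0 10 0 0 0 0 0.2; 0 12 0 0 0 0 0.2; 0 14 0 0 0 0 0.2; 0 16 0 0 0 0 0.2; 0 17.5 0 0 0 0 0.2"}}

```text
time_s: 22.2
position: [0.4917, -0.1223, 0.0521]
ee_rot: [[0.955, -0.297, 0.0], [-0.297, -0.955, 0.001], [0.0, -0.001, -1.0]]
ft_force: [3.8, -0.5, -5.3]
gripper_width: 0.0399
```

```bash
python3 go.py 0 -87 53
```

```text
across,along,z mm [  1.16 -79.53  52.14] F across/along/z [ 3.76  0.66 -5.33]
tool shift mm [-1.2  7.5 -0.9] rot [-0.03 -0.01 -0.01] L in tool [-0.    -1.     0.001] t 22.2 w 0.039914621065663486
```

>>> {"name": "carry_out", "arguments": {"deltas": "0 0.8 0 0 0 0 0.2; 0 1.6 0 0 0 0 0.2; 0 2.4 0 0 0 0 0.2; 0 3.1 0 0 0 0 0.2; 0 3.8 0 0 0 0 0.2; 0 4.4 0 0 0 0 0.2; 0 5 0 0 0 0 0.2; 0 5.5 0 0 0 0 0.2"}}

```text
time_s: 22.87
position: [0.4901, -0.1276, 0.0522]
ee_rot: [[0.955, -0.297, 0.0], [-0.297, -0.955, 0.001], [0.0, -0.001, -1.0]]
ft_force: [4.3, 0.7, -4.3]
gripper_width: 0.0396
```

```bash
python3 go.py 0 -87 53
```

```text
across,along,z mm [  1.18 -85.06  52.15] F across/along/z [ 3.91  1.98 -4.34]
tool shift mm [-1.2  1.9 -0.8] rot [-0.03 -0.01 -0.01] L in tool [-0.    -1.     0.001] t 22.8667 w 0.03957203931448984
```

>>> {"name": "carry_out", "arguments": {"deltas": "0 0.4 0 0 0 0 0.2; 0 0.8 0 0 0 0 0.2; 0 1.2 0 0 0 0 0.2; 0 1.6 0 0 0 0 0.2; 0 2 0 0 0 0 0.2; 0 2.3 0 0 0 0 0.2; 0 2.6 0 0 0 0 0.2; 0 2.9 0 0 0 0 0.2"}}

```text
time_s: 23.53
position: [0.4893, -0.1301, 0.0521]
ee_rot: [[0.955, -0.297, 0.0], [-0.297, -0.955, 0.001], [0.0, -0.001, -1.0]]
ft_force: [4.9, 1.2, -5.3]
gripper_width: 0.0399
```

```bash
python3 go.py 0 -87 53
```

```text
across,along,z mm [  1.2  -87.74  52.14] F across/along/z [ 4.31  2.59 -5.28]
tool shift mm [-1.2 -0.7 -0.9] rot [-0.05 -0.01  0.  ] L in tool [ 0.    -1.     0.001] t 23.5333 w 0.03993315603039799
```

>>> {"name": "carry_out", "arguments": {"deltas": "0 0.4 0 0 0 0 0.2; 0 0.7 0 0 0 0 0.2; 0 1 0 0 0 0 0.2; 0 1.3 0 0 0 0 0.2; 0 1.5 0 0 0 0 0.2; 0 1.7 0 0 0 0 0.2; 0 1.9 0 0 0 0 0.2; 0 2.1 0 0 0 0 0.2"}}

```text
time_s: 24.2
position: [0.4891, -0.131, 0.0522]
ee_rot: [[0.955, -0.296, 0.001], [-0.296, -0.955, 0.002], [0.0, -0.002, -1.0]]
ft_force: [6.7, 4.4, -6.8]
gripper_width: 0.0399
```

```bash
python3 go.py 0 -87 53
```

```text
across,along,z mm [  1.19 -88.61  52.15] F across/along/z [ 5.06  6.16 -6.83]
tool shift mm [-1.2 -1.6 -0.8] rot [-0.13 -0.02  0.05] L in tool [ 0.001 -1.     0.002] t 24.2 w 0.03993460890404236
```

The right stop is met gently at 6.2 N. Contact at about −87.5 makes the travel 170.4 mm against the 170 stated. Now back, feeling the bump from the other side and preloading each call so it keeps sliding.

>>> {"name": "carry_out", "arguments": {"deltas": "0 -2.5 0 0 0 0 0.2; 0 -5 0 0 0 0 0.2; 0 -7.5 0 0 0 0 0.2; 0 -10 0 0 0 0 0.2; 0 -13 0 0 0 0 0.2; 0 -16 0 0 0 0 0.2; 0 -19 0 0 0 0 0.2; 0 -22 0 0 0 0 0.2"}}

```text
time_s: 24.87
position: [0.4955, -0.1102, 0.0522]
ee_rot: [[0.955, -0.296, 0.001], [-0.296, -0.955, 0.001], [0.0, -0.002, -1.0]]
ft_force: [4.7, -3.5, -5.4]
gripper_width: 0.0396
```

>>> {"name": "carry_out", "arguments": {"deltas": "0 -3 0 0 0 0 0.2; 0 -6 0 0 0 0 0.2; 0 -9 0 0 0 0 0.2; 0 -12 0 0 0 0 0.2; 0 -15 0 0 0 0 0.2; 0 -18 0 0 0 0 0.2; 0 -20.5 0 0 0 0 0.2; 0 -22.5 0 0 0 0 0.2"}}

```text
time_s: 25.53
position: [0.5022, -0.0886, 0.0521]
ee_rot: [[0.955, -0.296, 0.001], [-0.296, -0.955, 0.001], [0.0, -0.001, -1.0]]
ft_force: [4.3, -3.7, -5.4]
gripper_width: 0.04
```

```bash
python3 go.py 0 -29 53
```

```text
across,along,z mm [  1.17 -44.24  52.14] F across/along/z [ 5.23 -2.21 -5.43]
tool shift mm [ -1.2 -15.2  -0.8] rot [-0.08 -0.01  0.02] L in tool [ 0.    -1.     0.001] t 25.5333 w 0.039973963076895054
```

>>> {"name": "carry_out", "arguments": {"deltas": "0 -0.8 0 0 0 0 0.2; 0 -1.6 0 0 0 0 0.2; 0 -2.4 0 0 0 0 0.2; 0 -3.2 0 0 0 0 0.2; 0 -4 0 0 0 0 0.2; 0 -4.8 0 0 0 0 0.2; 0 -5.6 0 0 0 0 0.2; 0 -6.4 0 0 0 0 0.2"}}

```text
time_s: 26.2
position: [0.5037, -0.0838, 0.0522]
ee_rot: [[0.955, -0.297, -0.0], [-0.297, -0.955, -0.0], [0.0, 0.0, -1.0]]
ft_force: [1.8, -7.5, -3.4]
gripper_width: 0.0396
```

```bash
python3 go.py 0 -29 53
```

```text
across,along,z mm [  1.18 -39.21  52.15] F across/along/z [ 3.99 -6.64 -3.36]
tool shift mm [ -1.2 -10.2  -0.8] rot [ 0.01 -0.   -0.04] L in tool [-0.001 -1.    -0.   ] t 26.2 w 0.03961119242877006
```

>>> {"name": "carry_out", "arguments": {"deltas": "0 -1.6 0 0 0 0 0.2; 0 -2.1 0 0 0 0 0.2; 0 -2.6 0 0 0 0 0.2; 0 -3.1 0 0 0 0 0.2; 0 -3.6 0 0 0 0 0.2; 0 -4.1 0 0 0 0 0.2; 0 -4.6 0 0 0 0 0.2; 0 -5 0 0 0 0 0.2"}}

```text
time_s: 26.87
position: [0.5044, -0.0815, 0.0522]
ee_rot: [[0.954, -0.299, -0.001], [-0.299, -0.954, -0.003], [-0.0, 0.003, -1.0]]
ft_force: [2.2, -6.8, -2.1]
gripper_width: 0.0395
```

```bash
python3 go.py 0 -29 53
```

```text
across,along,z mm [  1.19 -36.8   52.15] F across/along/z [ 4.1  -5.83 -2.1 ]
tool shift mm [-1.2 -7.8 -0.9] rot [ 0.18  0.02 -0.13] L in tool [-0.002 -1.    -0.003] t 26.8667 w 0.039478503407889276
```

>>> {"name": "carry_out", "arguments": {"deltas": "0 -1.6 0 0 0 0 0.2; 0 -2.1 0 0 0 0 0.2; 0 -2.6 0 0 0 0 0.2; 0 -3.1 0 0 0 0 0.2; 0 -3.6 0 0 0 0 0.2; 0 -4.1 0 0 0 0 0.2; 0 -4.6 0 0 0 0 0.2; 0 -5 0 0 0 0 0.2"}}

```text
time_s: 27.53
position: [0.5051, -0.0793, 0.0522]
ee_rot: [[0.954, -0.3, -0.003], [-0.3, -0.954, -0.006], [-0.001, 0.006, -1.0]]
ft_force: [1.1, -9.2, -2.3]
gripper_width: 0.0394
```

```bash
python3 go.py 0 -29 53
```

```text
across,along,z mm [  1.14 -34.5   52.16] F across/along/z [ 3.82 -8.5  -2.34]
tool shift mm [-1.2 -5.5 -0.9] rot [ 0.36  0.05 -0.23] L in tool [-0.004 -1.    -0.006] t 27.5333 w 0.03941184431049301
```

>>> {"name": "carry_out", "arguments": {"deltas": "0 -1.6 0 0 0 0 0.2; 0 -2.1 0 0 0 0 0.2; 0 -2.6 0 0 0 0 0.2; 0 -3.1 0 0 0 0 0.2; 0 -3.6 0 0 0 0 0.2; 0 -4.1 0 0 0 0 0.2; 0 -4.6 0 0 0 0 0.2; 0 -5 0 0 0 0 0.2"}}

```text
time_s: 28.2
position: [0.5056, -0.0777, 0.0522]
ee_rot: [[0.953, -0.302, -0.004], [-0.302, -0.953, -0.009], [-0.001, 0.01, -1.0]]
ft_force: [0.3, -8.3, -0.5]
gripper_width: 0.0395
```

```bash
python3 go.py 0 -29 53
```

```text
across,along,z mm [  1.16 -32.79  52.17] F across/along/z [ 2.7  -7.81 -0.54]
tool shift mm [-1.2 -3.8 -0.9] rot [ 0.58  0.08 -0.34] L in tool [-0.006 -1.    -0.01 ] t 28.2 w 0.03954797977265936
```

>>> {"name": "carry_out", "arguments": {"deltas": "0 -1.6 0 0 0 0 0.2; 0 -2.1 0 0 0 0 0.2; 0 -2.6 0 0 0 0 0.2; 0 -3.1 0 0 0 0 0.2; 0 -3.6 0 0 0 0 0.2; 0 -4.1 0 0 0 0 0.2; 0 -4.6 0 0 0 0 0.2; 0 -5 0 0 0 0 0.2"}}

```text
time_s: 28.87
position: [0.5063, -0.0753, 0.0522]
ee_rot: [[0.953, -0.303, -0.006], [-0.304, -0.953, -0.012], [-0.002, 0.013, -1.0]]
ft_force: [0.8, -10.9, -0.2]
gripper_width: 0.0394
```

```bash
python3 go.py 0 -29 53
```

```text
across,along,z mm [  1.13 -30.31  52.17] F across/along/z [  4.05 -10.2   -0.15]
tool shift mm [-1.1 -1.3 -0.8] rot [ 0.75  0.11 -0.42] L in tool [-0.007 -1.    -0.013] t 28.8667 w 0.039408071854836066
```

>>> {"name": "carry_out", "arguments": {"deltas": "0 -1.6 0 0 0 0 0.2; 0 -2.1 0 0 0 0 0.2; 0 -2.6 0 0 0 0 0.2; 0 -3.1 0 0 0 0 0.2; 0 -3.6 0 0 0 0 0.2; 0 -4.1 0 0 0 0 0.2; 0 -4.6 0 0 0 0 0.2; 0 -5 0 0 0 0 0.2"}}

```text
time_s: 29.53
position: [0.508, -0.07, 0.0522]
ee_rot: [[0.953, -0.303, -0.005], [-0.303, -0.953, -0.011], [-0.002, 0.013, -1.0]]
ft_force: [2.7, -1.7, -3.5]
gripper_width: 0.0397
```

```bash
python3 go.py 0 -29 53
```

```text
across,along,z mm [  1.18 -24.78  52.16] F across/along/z [ 3.13 -0.82 -3.46]
tool shift mm [-1.2  4.2 -0.8] rot [ 0.72  0.1  -0.39] L in tool [-0.007 -1.    -0.013] t 29.5333 w 0.039651637148421515
```

>>> {"name": "carry_out", "arguments": {"deltas": "0 -1.6 0 0 0 0 0.2; 0 -2.1 0 0 0 0 0.2; 0 -2.6 0 0 0 0 0.2; 0 -3.1 0 0 0 0 0.2; 0 -3.6 0 0 0 0 0.2; 0 -4.1 0 0 0 0 0.2; 0 -4.6 0 0 0 0 0.2; 0 -5 0 0 0 0 0.2"}}

```text
time_s: 30.2
position: [0.5095, -0.065, 0.0521]
ee_rot: [[0.953, -0.303, -0.005], [-0.303, -0.953, -0.011], [-0.002, 0.012, -1.0]]
ft_force: [2.6, -2.5, -2.9]
gripper_width: 0.0399
```

```bash
python3 go.py 0 -29 53
```

```text
across,along,z mm [  1.18 -19.57  52.15] F across/along/z [ 3.24 -1.58 -2.88]
tool shift mm [-1.1  9.4 -0.7] rot [ 0.71  0.1  -0.38] L in tool [-0.007 -1.    -0.012] t 30.2 w 0.03993961385506536
```

Both directions show the bump. On the falling sides the arm overshot its target and stuck, so those readings are unreliable. The average of the two passes is a centre near TCP −31. I'll check with quicker passes that end on the falling flanks.

>>> {"name": "carry_out", "arguments": {"deltas": "0 2.2 0 0.3 0 -0.1 0.2; 0 4.4 0 0.5 0 -0.3 0.2; 0 6.6 0.1 0.7 0.1 -0.4 0.2; 0 8.8 0.1 0.7 0.1 -0.4 0.2; 0 11 0.1 0.7 0.1 -0.4 0.2; 0 13.2 0.2 0.7 0.1 -0.4 0.2; 0 15.4 0.2 0.7 0.1 -0.4 0.2; 0 17.6 0.2 0.7 0.1 -0.4 0.2"}}

```text
time_s: 30.87
position: [0.5048, -0.0803, 0.0522]
ee_rot: [[0.955, -0.296, 0.001], [-0.296, -0.955, 0.002], [0.0, -0.002, -1.0]]
ft_force: [5.0, 2.0, -4.7]
gripper_width: 0.0394
```

```bash
python3 go.py 0 -31 53
```

```text
across,along,z mm [  1.19 -35.54  52.2 ] F across/along/z [ 4.13  3.41 -4.71]
tool shift mm [-1.2 -4.5 -0.8] rot [-0.13 -0.02  0.04] L in tool [ 0.001 -1.     0.002] t 30.8667 w 0.039437927623061544
```

>>> {"name": "carry_out", "arguments": {"deltas": "0 2.2 0 0 0 0 0.2; 0 4.4 0 0 0 0 0.2; 0 5.5 0 0 0 0 0.2; 0 6.5 0 0 0 0 0.2; 0 7 0 0 0 0 0.2; 0 7.2 0 0 0 0 0.2; 0 7.2 0 0 0 0 0.2; 0 7.2 0 0 0 0 0.2"}}

```text
time_s: 31.53
position: [0.5026, -0.0874, 0.0521]
ee_rot: [[0.955, -0.296, 0.001], [-0.296, -0.955, 0.002], [0.0, -0.002, -1.0]]
ft_force: [4.7, -0.6, -3.7]
gripper_width: 0.0396
```

```bash
python3 go.py 0 -31 53
```

```text
across,along,z mm [  1.19 -42.95  52.15] F across/along/z [ 4.66  0.84 -3.71]
tool shift mm [ -1.2 -12.   -0.8] rot [-0.12 -0.02  0.02] L in tool [ 0.    -1.     0.002] t 31.5333 w 0.03957600624544227
```

>>> {"name": "carry_out", "arguments": {"deltas": "0 -2.2 0 0 0 0 0.2; 0 -4.4 0 0 0 0 0.2; 0 -6.6 0 0 0 0 0.2; 0 -8.8 0 0 0 0 0.2; 0 -11 0 0 0 0 0.2; 0 -13.2 0 0 0 0 0.2; 0 -15.4 0 0 0 0 0.2; 0 -17.6 0 0 0 0 0.2"}}

```text
time_s: 32.2
position: [0.5068, -0.0737, 0.0522]
ee_rot: [[0.954, -0.298, -0.001], [-0.298, -0.954, -0.002], [-0.0, 0.002, -1.0]]
ft_force: [2.0, -10.7, 0.1]
gripper_width: 0.0397
```

```bash
python3 go.py 0 -31 53
```

```text
across,along,z mm [  1.17 -28.67  52.15] F across/along/z [ 5.12 -9.62  0.07]
tool shift mm [-1.2  2.3 -0.8] rot [ 0.11  0.02 -0.11] L in tool [-0.002 -1.    -0.002] t 32.2 w 0.03970915203964826
```

>>> {"name": "carry_out", "arguments": {"deltas": "0 -3 0 0 0 0 0.2; 0 -3.4 0 0 0 0 0.2; 0 -3.8 0 0 0 0 0.2; 0 -4.2 0 0 0 0 0.2; 0 -4.6 0 0 0 0 0.2; 0 -5 0 0 0 0 0.2; 0 -5.4 0 0 0 0 0.2; 0 -5.8 0 0 0 0 0.2"}}

```text
time_s: 32.87
position: [0.5082, -0.0694, 0.0522]
ee_rot: [[0.954, -0.299, -0.002], [-0.299, -0.954, -0.003], [-0.001, 0.004, -1.0]]
ft_force: [2.0, -4.3, -2.4]
gripper_width: 0.0395
```

```bash
python3 go.py 0 -31 53
```

```text
across,along,z mm [  1.18 -24.15  52.17] F across/along/z [ 3.2  -3.51 -2.4 ]
tool shift mm [-1.2  6.9 -0.8] rot [ 0.21  0.03 -0.14] L in tool [-0.002 -1.    -0.004] t 32.8667 w 0.03945273032261832
```

The falling flanks (3.4 N at −35.5 going right, 3.5 N at −24.2 going left) give −29.9. The rising flanks give −30.5. I'll take −30.2 as the centre and park there.

>>> {"name": "carry_out", "arguments": {"deltas": "0 1.5 0 0.1 0 0 0.2; 0 3 0 0.2 0 -0.1 0.2; 0 4.5 0 0.2 0 -0.1 0.2; 0 5.5 0 0.2 0 -0.1 0.2; 0 6.5 0 0.2 0 -0.1 0.2; 0 7 0 0.2 0 -0.1 0.2; 0 7 0 0.2 0 -0.1 0.2; 0 7 0 0.2 0 -0.1 0.2"}}

```text
time_s: 33.53
position: [0.5071, -0.0727, 0.0522]
ee_rot: [[0.956, -0.295, 0.001], [-0.295, -0.956, 0.004], [0.0, -0.004, -1.0]]
ft_force: [7.9, 9.1, -7.4]
gripper_width: 0.0397
```

```bash
python3 go.py 0 -30.2 53
```

```text
across,along,z mm [  1.17 -27.56  52.18] F across/along/z [ 4.85 11.09 -7.41]
tool shift mm [-1.2  2.6 -0.8] rot [-0.21 -0.01  0.11] L in tool [ 0.002 -1.     0.004] t 33.5333 w 0.03967494049784134
```

>>> {"name": "carry_out", "arguments": {"deltas": "0 2 0 0 0 0 0.2; 0 2.8 0 0 0 0 0.2; 0 3.4 0 0 0 0 0.2; 0 4 0 0 0 0 0.2; 0 4.4 0 0 0 0 0.2; 0 4.6 0 0 0 0 0.2; 0 4.8 0 0 0 0 0.2; 0 4.8 0 0 0 0 0.2"}}

```text
time_s: 34.2
position: [0.5068, -0.0739, 0.0522]
ee_rot: [[0.956, -0.292, 0.003], [-0.292, -0.956, 0.007], [0.001, -0.008, -1.0]]
ft_force: [6.5, 8.9, -7.8]
gripper_width: 0.0399
```

```bash
python3 go.py 0 -30.2 53
```

```text
across,along,z mm [  1.21 -28.83  52.18] F across/along/z [ 3.52 10.45 -7.81]
tool shift mm [-1.2  1.4 -0.8] rot [-0.44 -0.05  0.25] L in tool [ 0.004 -1.     0.008] t 34.2 w 0.039924652389545325
```

>>> {"name": "carry_out", "arguments": {"deltas": "0 2 0 0 0 0 0.2; 0 3 0 0 0 0 0.2; 0 3.6 0 0 0 0 0.2; 0 4 0 0 0 0 0.2; 0 4.3 0 0 0 0 0.2; 0 4.3 0 0 0 0 0.2; 0 4.3 0 0 0 0 0.2; 0 4.3 0 0 0 0 0.2"}}

```text
time_s: 34.87
position: [0.5055, -0.078, 0.0521]
ee_rot: [[0.956, -0.292, 0.003], [-0.292, -0.956, 0.007], [0.001, -0.007, -1.0]]
ft_force: [2.7, 0.2, -2.3]
gripper_width: 0.0399
```

```bash
python3 go.py 0 -30.2 53
```

```text
across,along,z mm [  1.18 -33.19  52.15] F across/along/z [ 2.51  0.96 -2.33]
tool shift mm [-1.2 -3.  -0.8] rot [-0.43 -0.05  0.26] L in tool [ 0.005 -1.     0.007] t 34.8667 w 0.03993192748851801
```

>>> {"name": "carry_out", "arguments": {"deltas": "0 -2 0 -0.2 0 0.1 0.2; 0 -3 0 -0.4 0 0.2 0.2; 0 -3.6 0 -0.4 0 0.2 0.2; 0 -4.2 0 -0.4 0 0.2 0.2; 0 -4.8 0 -0.4 0 0.2 0.2; 0 -5 0 -0.4 0 0.2 0.2; 0 -5 0 -0.4 0 0.2 0.2; 0 -5 0 -0.4 0 0.2 0.2"}}

```text
time_s: 35.53
position: [0.5071, -0.0729, 0.0522]
ee_rot: [[0.955, -0.295, 0.001], [-0.295, -0.955, 0.001], [0.001, -0.001, -1.0]]
ft_force: [2.8, 0.0, -3.6]
gripper_width: 0.0398
```

```bash
python3 go.py 0 -30.2 53
```

```text
across,along,z mm [  1.21 -27.82  52.19] F across/along/z [ 2.7   0.89 -3.61]
tool shift mm [-1.2  2.4 -0.8] rot [-0.05 -0.05  0.07] L in tool [ 0.001 -1.     0.001] t 35.5333 w 0.039758227428498535
```

The carriage moved unexpectedly freely here. I'll check with the side camera that the clamp hasn't slipped in the fingers.

```bash
cat > car.py <<'E'
from h import *
from cell import capture
a=np.radians(72.75); L=np.array([np.cos(a),np.sin(a),0]); X=np.array([L[1],-L[0],0]); C=np.array([.5142,-.0460,0])
def meas(c):
    W=cloud(c)-C; x=W@X*1e3; y=W@L*1e3; z=W[...,2]*1e3
    m=(abs(x)<26)&(abs(z-45.5)<3)&(abs(y)<135)
    yy=y[m]; yy=yy[(yy<110)&(yy>-112)]
    h,e=np.histogram(yy,np.arange(-112,111,2)); on=e[:-1][h>4]
    # right edge of saddle: rail top z=32 in front of it
    r=(abs(x)<20)&(abs(z-31.5)<3)&(y>-112); ry=y[r]
    return np.percentile(yy,[1,5,50,95]).round(1),len(yy)
print("start",meas(dict(np.load("pics/side0.npz"))))
c=capture("side"); np.savez("pics/side1.npz",**c); print("now",meas(c))
b=np.load("pics/side0.npz")["frame"][150:310,190:330]; n=c["frame"][150:310,190:330]
cv2.imwrite("pics/cmp.png",cv2.resize(np.hstack([b,n])[...,::-1],None,fx=2.8,fy=2.8,interpolation=cv2.INTER_CUBIC))
E
python3 car.py; python3 go.py 0 -30.2 53
```

```text
start (array([-45. , -44.3, -32.7,  27.1]), 434)
now (array([-65.1, -64.3, -55.8, -30.9]), 352)
across,along,z mm [  1.23 -27.77  52.19] F across/along/z [ 3.86  0.17 -5.38]
tool shift mm [-1.2  2.4 -0.8] rot [-0.06 -0.06  0.08] L in tool [ 0.001 -1.     0.001] t 35.5833 w 0.03935231463614692
```

View pics/cmp.png

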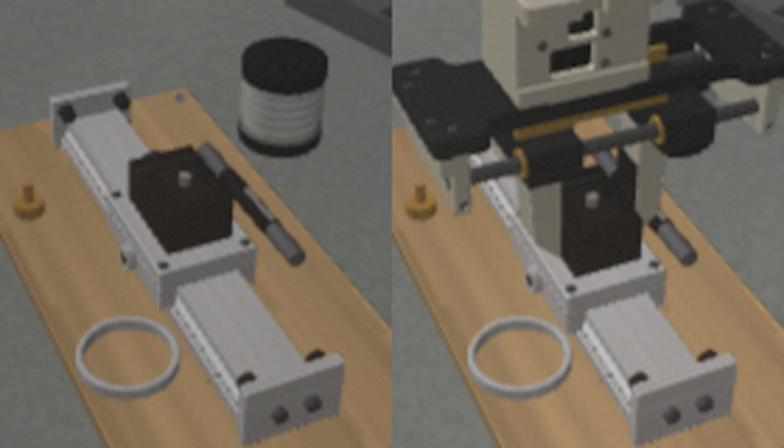

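No slip: the saddle edge moved −20.1 mm from the start and the TCP −20.3 mm. Nudge 2.4 mm right.

>>> {"name": "carry_out", "arguments": {"deltas": "0 1 0 0 0 0 0.2; 0 2 0 0 0 0 0.2; 0 3 0 0 0 0 0.2; 0 4 0 0 0 0 0.2; 0 4.2 0 0 0 0 0.2; 0 4.2 0 0 0 0 0.2; 0 4.2 0 0 0 0 0.2; 0 4.2 0 0 0 0 0.2"}}

```text
time_s: 36.25
position: [0.5058, -0.0769, 0.0522]
ee_rot: [[0.955, -0.295, 0.001], [-0.295, -0.955, 0.001], [0.001, -0.001, -1.0]]
ft_force: [3.8, 0.7, -3.2]
gripper_width: 0.0397
```

```bash
python3 go.py 0 -30.2 53
```

```text
across,along,z mm [  1.19 -31.99  52.17] F across/along/z [ 3.41  1.79 -3.22]
tool shift mm [-1.2 -1.8 -0.8] rot [-0.05 -0.05  0.08] L in tool [ 0.001 -1.     0.001] t 36.25 w 0.03973378120711408
```

>>> {"name": "carry_out", "arguments": {"deltas": "0 -0.9 0 0 0 0 0.2; 0 -1.8 0 0 0 0 0.2; 0 -2 0 0 0 0 0.2; 0 -2 0 0 0 0 0.2; 0 -2 0 0 0 0 0.2; 0 -2 0 0 0 0 0.2; 0 -2 0 0 0 0 0.2; 0 -2 0 0 0 0 0.2"}}

```text
time_s: 36.92
position: [0.5065, -0.075, 0.0522]
ee_rot: [[0.955, -0.295, 0.001], [-0.295, -0.955, 0.001], [0.001, -0.001, -1.0]]
ft_force: [2.5, -2.6, -3.8]
gripper_width: 0.0395
```

```bash
python3 go.py 0 -30.2 53
```

```text
across,along,z mm [  1.22 -29.95  52.19] F across/along/z [ 3.2  -1.76 -3.83]
tool shift mm [-1.2  0.2 -0.8] rot [-0.06 -0.05  0.08] L in tool [ 0.001 -1.     0.001] t 36.9167 w 0.03946948052125591
```

```bash
cat >> car.py <<'E'
p=dict(np.load("pics/side1.npz")) if 0 else None
E
sed -i 's#pics/side1.npz",\*\*c#pics/side2.npz",**c#' car.py; python3 car.py
python3 - <<'E'
from car import C,L,X
from h import *
A=np.load("pics/side1.npz");B=np.load("pics/side2.npz")
K,R,t=A["K"],A["R"],A["t"]
def pr(P): q=K@(R@P+t); return q[:2]/q[2]
b=C+X*0+L*(-.065)+[0,0,.04]; u=pr(b); d=pr(b+L*.001)-u; print("px",u,"px/mm",d)
x,y=int(u[0]),int(u[1])
g=lambda I:cv2.cvtColor(I["frame"],cv2.COLOR_RGB2GRAY).astype(np.float32)
T=g(A)[y-8:y+8,x-20:x+18]; S=g(B)[y-18:y+18,x-30:x+28]
f=6; rT=cv2.resize(T,None,fx=f,fy=f,interpolation=2); rS=cv2.resize(S,None,fx=f,fy=f,interpolation=2)
m=cv2.minMaxLoc(cv2.matchTemplate(rS,rT,cv2.TM_CCOEFF_NORMED)); s=np.array([m[3][0]/f-10,m[3][1]/f-10]); print("shift px",s,m[1],"mm",s@d/(d@d))
E
```

```text
start (array([-45. , -44.3, -32.7,  27.1]), 434)
now (array([-67.5, -66.5, -58.3, -31.6]), 356)
start (array([-45. , -44.3, -32.7,  27.1]), 434)
now (array([-67.3, -66.6, -58.2, -33.6]), 367)
px [269.26560867 253.79917532] px/mm [-0.29912814 -0.42227264]
shift px [0.66666667 0.83333333] 0.9918212294578552 mm -2.058735828833758
```

The carriage did follow, by about −2.1 to −2.4 mm. I'll test the drag here directly with a slow move that is still under way at the reading.

>>> {"name": "carry_out", "arguments": {"deltas": "0 -0.4 0 0 0 0 0.2; 0 -0.8 0 0 0 0 0.2; 0 -1.2 0 0 0 0 0.2; 0 -1.6 0 0 0 0 0.2; 0 -2 0 0 0 0 0.2; 0 -2.4 0 0 0 0 0.2; 0 -2.8 0 0 0 0 0.2; 0 -3.2 0 0 0 0 0.2"}}

```text
time_s: 37.68
position: [0.5075, -0.0717, 0.0522]
ee_rot: [[0.955, -0.295, 0.001], [-0.295, -0.955, 0.001], [0.001, -0.001, -1.0]]
ft_force: [3.4, -1.1, -3.0]
gripper_width: 0.0395
```

```bash
python3 go.py 0 -30.2 53
```

```text
across,along,z mm [  1.23 -26.5   52.17] F across/along/z [ 3.6  -0.07 -3.03]
tool shift mm [-1.2  3.7 -0.8] rot [-0.07 -0.06  0.09] L in tool [ 0.002 -1.     0.001] t 37.6833 w 0.039451488303309204
```

>>> {"name": "carry_out", "arguments": {"deltas": "0 0.6 0 0 0 0 0.2; 0 1.2 0 0 0 0 0.2; 0 1.8 0 0 0 0 0.2; 0 2.4 0 0 0 0 0.2; 0 3 0 0 0 0 0.2; 0 3.6 0 0 0 0 0.2; 0 4.2 0 0 0 0 0.2; 0 4.8 0 0 0 0 0.2"}}

```text
time_s: 38.35
position: [0.5064, -0.0751, 0.0522]
ee_rot: [[0.956, -0.294, 0.002], [-0.294, -0.956, 0.002], [0.001, -0.003, -1.0]]
ft_force: [3.5, 2.9, -4.6]
gripper_width: 0.0395
```

```bash
python3 go.py 0 -30.2 53; python3 -c "
from cell import sensors;s=sensors.read_state();print(s['qd'],s['torque'])"
```

```text
across,along,z mm [  1.21 -30.11  52.18] F across/along/z [ 2.43  3.82 -4.55]
tool shift mm [-1.2  0.1 -0.8] rot [-0.15 -0.07  0.13] L in tool [ 0.002 -1.     0.003] t 38.35 w 0.039470534310149866
[ 0.83459803 -0.08811234  0.16084441  0.22423204  0.05070001  0.07187017
  0.87607667] [ 0.40452872 -0.49492449 -0.06110375]
```

>>> {"name": "carry_out", "arguments": {"deltas": "0 1.4 0 0 0 0 0.2; 0 2 0 0 0 0 0.2; 0 2.6 0 0 0 0 0.2; 0 3.2 0 0 0 0 0.2; 0 3.8 0 0 0 0 0.2; 0 4.4 0 0 0 0 0.2; 0 5 0 0 0 0 0.2; 0 5.6 0 0 0 0 0.2"}}

```text
time_s: 39.02
position: [0.5046, -0.0807, 0.0522]
ee_rot: [[0.956, -0.294, 0.002], [-0.294, -0.956, 0.002], [0.001, -0.002, -1.0]]
ft_force: [4.6, 0.1, -3.3]
gripper_width: 0.0397
```

```bash
python3 go.py 0 -30.2 53; python3 car.py; python3 -c "
from cell import sensors;s=sensors.read_state();print(s['qd'][0])"
```

```text
across,along,z mm [  1.16 -35.98  52.17] F across/along/z [ 4.39  1.5  -3.3 ]
tool shift mm [-1.1 -5.8 -0.8] rot [-0.14 -0.06  0.13] L in tool [ 0.002 -1.     0.002] t 39.0167 w 0.039696169100873126
start (array([-45. , -44.3, -32.7,  27.1]), 434)
now (array([-73.3, -72.7, -63.8, -38.8]), 375)
0.05356542981235888
```

Several readings show stick-slip: the carriage sticks at around 11 N, then jumps to the target, so low readings taken at rest aren't drag. The readings with real lag are symmetric about TCP ≈ −30.2, so I'll park there.

>>> {"name": "carry_out", "arguments": {"deltas": "0 -1.5 0 0 0 0 0.2; 0 -3 0 0 0 0 0.2; 0 -4.5 0 0 0 0 0.2; 0 -5.5 0 0 0 0 0.2; 0 -5.7 0 0 0 0 0.2; 0 -5.7 0 0 0 0 0.2; 0 -5.7 0 0 0 0 0.2; 0 -5.7 0 0 0 0 0.2"}}

```text
time_s: 39.73
position: [0.5062, -0.0758, 0.0522]
ee_rot: [[0.956, -0.295, 0.002], [-0.295, -0.956, 0.001], [0.001, -0.002, -1.0]]
ft_force: [3.6, -2.8, -4.4]
gripper_width: 0.0398
```

```bash
python3 go.py 0 -30.2 53
```

```text
across,along,z mm [  1.19 -30.84  52.18] F across/along/z [ 4.25 -1.61 -4.36]
tool shift mm [-1.2 -0.6 -0.8] rot [-0.11 -0.06  0.1 ] L in tool [ 0.002 -1.     0.002] t 39.7333 w 0.03982060191577336
```

One direct check that it binds here: a small slow push.

>>> {"name": "carry_out", "arguments": {"deltas": "0 -0.2 0 0 0 0 0.2; 0 -0.4 0 0 0 0 0.2; 0 -0.6 0 0 0 0 0.2; 0 -0.8 0 0 0 0 0.2; 0 -1 0 0 0 0 0.2; 0 -1.2 0 0 0 0 0.2; 0 -1.4 0 0 0 0 0.2; 0 -1.6 0 0 0 0 0.2"}}

```text
time_s: 40.4
position: [0.5067, -0.0741, 0.0522]
ee_rot: [[0.956, -0.295, 0.002], [-0.295, -0.956, 0.002], [0.001, -0.002, -1.0]]
ft_force: [5.2, -2.2, -4.1]
gripper_width: 0.0399
```

```bash
python3 go.py 0 -30.2 53;python3 -c "
from cell import sensors;s=sensors.read_state();print(s['qd'][0])"
```

```text
across,along,z mm [  1.18 -29.08  52.17] F across/along/z [ 5.62 -0.57 -4.15]
tool shift mm [-1.2  1.1 -0.8] rot [-0.11 -0.06  0.11] L in tool [ 0.002 -1.     0.002] t 40.4 w 0.039861398542623244
-0.2672826397355927
```

Almost no drag on that short push, which doesn't fit. I have time for one clean re-entry: out to the right, then a slow pass back to the left.

>>> {"name": "carry_out", "arguments": {"deltas": "0 2 0 0 0 0 0.2; 0 4 0 0 0 0 0.2; 0 6 0 0 0 0 0.2; 0 8 0 0 0 0 0.2; 0 10 0 0 0 0 0.2; 0 12 0 0 0 0 0.2; 0 14 0 0 0 0 0.2; 0 16 0 0 0 0 0.2"}}

```text
time_s: 41.07
position: [0.5021, -0.0891, 0.0521]
ee_rot: [[0.956, -0.294, 0.002], [-0.294, -0.956, 0.002], [0.001, -0.002, -1.0]]
ft_force: [3.0, -0.8, -4.5]
gripper_width: 0.0397
```

```bash
python3 go.py 0 -30.2 53
```

```text
across,along,z mm [  1.19 -44.76  52.14] F across/along/z [ 3.1   0.09 -4.54]
tool shift mm [ -1.2 -14.6  -0.8] rot [-0.14 -0.06  0.14] L in tool [ 0.002 -1.     0.002] t 41.0667 w 0.03972433166164186
```

>>> {"name": "carry_out", "arguments": {"deltas": "0 -0.8 0 0 0 0 0.2; 0 -1.6 0 0 0 0 0.2; 0 -2.4 0 0 0 0 0.2; 0 -3.2 0 0 0 0 0.2; 0 -4 0 0 0 0 0.2; 0 -4.8 0 0 0 0 0.2; 0 -5.6 0 0 0 0 0.2; 0 -6.4 0 0 0 0 0.2"}}

```text
time_s: 41.73
position: [0.5036, -0.084, 0.0522]
ee_rot: [[0.955, -0.295, 0.001], [-0.295, -0.955, 0.001], [0.001, -0.001, -1.0]]
ft_force: [2.5, -6.5, -2.2]
gripper_width: 0.0395
```

```bash
python3 go.py 0 -30.2 53
```

```text
across,along,z mm [  1.18 -39.4   52.15] F across/along/z [ 4.31 -5.49 -2.15]
tool shift mm [-1.2 -9.2 -0.8] rot [-0.07 -0.05  0.09] L in tool [ 0.002 -1.     0.001] t 41.7333 w 0.03952484101713378
```

>>> {"name": "carry_out", "arguments": {"deltas": "0 -0.8 0 0 0 0 0.2; 0 -1.6 0 0 0 0 0.2; 0 -2.4 0 0 0 0 0.2; 0 -3.2 0 0 0 0 0.2; 0 -4 0 0 0 0 0.2; 0 -4.8 0 0 0 0 0.2; 0 -5.6 0 0 0 0 0.2; 0 -6.4 0 0 0 0 0.2"}}

```text
time_s: 42.4
position: [0.5048, -0.0802, 0.0522]
ee_rot: [[0.955, -0.296, -0.0], [-0.296, -0.955, -0.002], [0.0, 0.002, -1.0]]
ft_force: [1.4, -11.8, -0.5]
gripper_width: 0.0397
```

```bash
python3 go.py 0 -30.2 53
```

```text
across,along,z mm [  1.16 -35.44  52.15] F across/along/z [  4.82 -10.81  -0.5 ]
tool shift mm [-1.2 -5.2 -0.9] rot [ 0.1  -0.02  0.  ] L in tool [ 0.    -1.    -0.002] t 42.4 w 0.03974444926209945
```

The bind comes back on re-entry: it starts near −41 and reads 10.8 N at −35.4. Going right it starts near −20. The two mirror each other about −30.4, so the centre stands. Creep on to it.

>>> {"name": "carry_out", "arguments": {"deltas": "0 -1.6 0 0 0 0 0.2; 0 -2.1 0 0 0 0 0.2; 0 -2.6 0 0 0 0 0.2; 0 -3.1 0 0 0 0 0.2; 0 -3.6 0 0 0 0 0.2; 0 -4.1 0 0 0 0 0.2; 0 -4.6 0 0 0 0 0.2; 0 -5 0 0 0 0 0.2"}}

```text
time_s: 43.07
position: [0.5056, -0.0778, 0.0522]
ee_rot: [[0.955, -0.298, -0.001], [-0.298, -0.955, -0.005], [0.0, 0.005, -1.0]]
ft_force: [1.7, -10.5, -0.7]
gripper_width: 0.0398
```

```bash
python3 go.py 0 -30.2 53; python3 -c "
from cell import sensors;s=sensors.read_state();print(s['qd'][0])"
```

```text
across,along,z mm [  1.18 -32.94  52.16] F across/along/z [ 4.73 -9.52 -0.68]
tool shift mm [-1.2 -2.7 -0.9] rot [ 0.27 -0.   -0.07] L in tool [-0.001 -1.    -0.005] t 43.0667 w 0.039759858421911605
-0.5149313780889151
```

>>> {"name": "carry_out", "arguments": {"deltas": "0 -1.6 0 0 0 0 0.2; 0 -2.1 0 0 0 0 0.2; 0 -2.6 0 0 0 0 0.2; 0 -3.1 0 0 0 0 0.2; 0 -3.6 0 0 0 0 0.2; 0 -4.1 0 0 0 0 0.2; 0 -4.6 0 0 0 0 0.2; 0 -4.8 0 0 0 0 0.2"}}

```text
time_s: 43.73
position: [0.5064, -0.0752, 0.0522]
ee_rot: [[0.954, -0.299, -0.002], [-0.299, -0.954, -0.007], [-0.0, 0.007, -1.0]]
ft_force: [1.1, -9.5, -0.8]
gripper_width: 0.0395
```

```bash
python3 go.py 0 -30.2 53; python3 -c "
from cell import sensors;s=sensors.read_state();print(s['qd'][0])"
```

```text
across,along,z mm [  1.17 -30.24  52.16] F across/along/z [ 3.91 -8.78 -0.83]
tool shift mm [-1.2 -0.  -0.8] rot [ 0.42  0.02 -0.14] L in tool [-0.002 -1.    -0.007] t 43.7333 w 0.03951405742825165
-0.19253320169983995
```

At −30.24, still binding at 8.8 N. Hold it so the push relaxes.

>>> {"name": "carry_out", "arguments": {"deltas": "0 0 0 0 0 0 0.2; 0 0 0 0 0 0 0.2; 0 0 0 0 0 0 0.2; 0 0 0 0 0 0 0.2; 0 0 0 0 0 0 0.2; 0 0 0 0 0 0 0.2; 0 0 0 0 0 0 0.2; 0 0 0 0 0 0 0.2", "grip_force": 20}}

```text
time_s: 44.4
position: [0.5064, -0.0751, 0.0522]
ee_rot: [[0.954, -0.299, -0.002], [-0.299, -0.954, -0.007], [-0.0, 0.007, -1.0]]
ft_force: [2.0, -2.4, -2.6]
gripper_width: 0.0397
```

```bash
python3 go.py 0 -30.2 53
```

```text
across,along,z mm [  1.21 -30.14  52.21] F across/along/z [ 2.57 -1.7  -2.55]
tool shift mm [-1.2  0.1 -0.8] rot [ 0.41  0.01 -0.13] L in tool [-0.002 -1.    -0.007] t 44.4 w 0.039676687139894556
```

Relaxed to 1.7 N at −30.1. Open, then lift straight up.

>>> {"name": "carry_out", "arguments": {"deltas": "0 0 0 0 0 0 0.5; 0 0 0 0 0 0 0.6; 0 0 0 0 0 0 0.8; 0 0 0 0 0 0 0.9; 0 0 0 0 0 0 0.9; 0 0 0 0 0 0 0.9; 0 0 0 0 0 0 0.9; 0 0 0 0 0 0 0.9"}}

```text
time_s: 45.07
position: [0.5063, -0.0751, 0.0522]
ee_rot: [[0.954, -0.299, -0.002], [-0.299, -0.954, -0.007], [-0.0, 0.007, -1.0]]
ft_force: [0.1, 0.5, -0.8]
gripper_width: 0.0819
```

>>> {"name": "carry_out", "arguments": {"deltas": "0 0 -5 0 0 0 0.9; 0 0 -15 0 0 0 0.9; 0 0 -27 0 0 0 0.9; 0 0 -42 0 0 0 0.9; 0 0 -60 0 0 0 0.9; 0 0 -80 0 0 0 0.9; 0 0 -95 0 0 0 0.9; 0 0 -100 0 0 0 0.9"}}

```text
time_s: 45.73
position: [0.508, -0.0743, 0.1553]
ee_rot: [[0.954, -0.299, 0.002], [-0.299, -0.954, -0.007], [0.004, 0.006, -1.0]]
ft_force: [-0.4, 0.8, -0.1]
gripper_width: 0.0828
```

```bash
python3 go.py 0 -30.2 53; python3 car.py
```

```text
across,along,z mm [  2.46 -28.9  155.34] F across/along/z [-0.62  0.62 -0.14]
tool shift mm [ -2.8   0.7 102.3] rot [ 0.36 -0.22 -0.13] L in tool [-0.002 -1.    -0.006] t 45.7333 w 0.08278225383168794
start (array([-45. , -44.3, -32.7,  27.1]), 434)
now (array([-67.4, -66.6, -55. ,   4.4]), 458)
```

View pics/cmp.png

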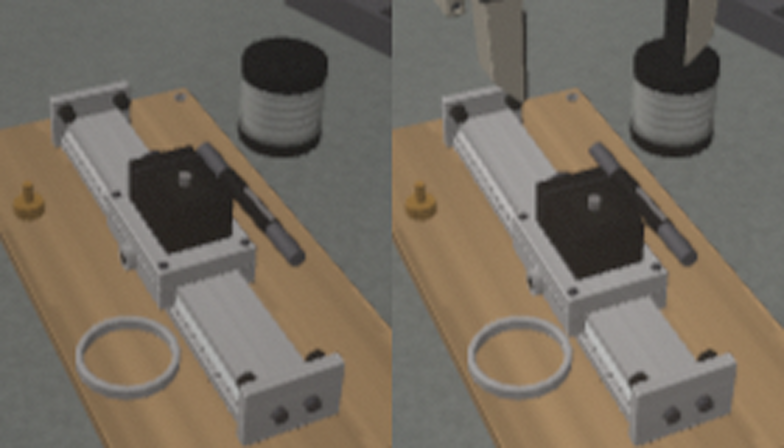

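```bash
python3 -c "
from cell import env;print(env.finish_job())"
```

```text
the job is handed in; nothing more can be done
None
```

I ran the carriage to the left stop, then through its full travel to the right stop. I brought it back and left it about 28 mm right of the rail's middle, where I judge it binds hardest. The gripper is open and lifted clear, and I handed the job in at about 46 s of the 54 s allowed.

- **Stops:** the readings were 5.6 N at the left and 6.2 N at the right. The contacts were about 170.4 mm apart, against 170 mm stated.
- **Binding place:** plain drag was about 1–2 N. Going right, the drag began to rise near −20 mm; going left, near −41 mm (gripper position along the rail). Peak readings were 10–11 N. The rising and falling flanks of both passes put the centre at −29.9 to −30.8 mm, and I parked at about −30.
- **Last check:** after I let go, the side camera put the saddle edge within about 0.5 mm of the parked position. The thumbscrew, pen, ring and filter tube looked unmoved. I did not check the camera plate, lens cap or oil bottle at the end; the arm stayed well above them.
- **What disagreed:** short back-and-forth moves that began inside the bump met almost no drag (0–4 N), and I could not explain that. The drag came back when I entered again from outside, at 9–11 N right up to where I parked. I would trust the binding place to about 1–2 mm.

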